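# Hold the curing lamp's shutter open on a chevron cup

### The job

Stand the black cup with the yellow chevrons upright on the round black pad in front of the curing lamp, setting it down rather than dropping it, and let go of it. Then grip the red post of the lamp's spring-return shutter, pull it out towards the robot until the orange pointer is level with the green mark, and keep it there: the program finishes with the gripper still holding the shutter at the mark. Do not tip the cup over, and leave the plain cup, the bottle and the jar where they stand.

Things in the scene. Friction and masses are not known exactly. Their poses are not given: they have to be found in the camera images.
- cup: The cup to cure: black plastic, open at the top, straight sides with six yellow chevrons round it and a yellow rim (top 8 mm); 50 mm outside diameter, 70 mm tall, walls 4 mm, about 120 g. Origin at the centre of its underside, z up through its mouth. It starts standing upright on the bench.
- station: Fixed curing station. White base plate, x -205 to +115, y -105 to +145 mm, 10 mm thick. Origin on the bench; x points away from the robot, y left, z up; yaw up to 15 degrees. Blue lamp house at x -35 to +100, y -97 to -2 mm, top 106 mm above the bench, the highest part; its violet lens looks along +y at the pad. The shutter blade and its guides run past the lens at y 0 to 13 mm, up to 97 mm high.
- pad (a point): Centre of the top face of the round black rubber pad (92 mm diameter, small white dot in its middle), 18 mm above the bench, at x 0, y 82 mm of the station.
- shutter: Spring-return slide: dark carriage 34x34x16 mm with an red post (20 mm dia., top 95 mm above the bench), pointer and steel blade. Origin under the post, 10 mm above the bench; axes as the station's. Slides along station -x (to the robot), 0 to 90 mm; shut, origin at x -100, y -35 mm of the station. Spring: 4 N shut plus 1 N per 10 mm (8 to 11 N at the mark); let go, it snaps back.
- grip (a point): Point on the axis of the red post, 72 mm above the bench, 23 mm below the post's top: a good height for the TCP.
- pointer (a point): Tip of the orange pointer, which moves with the shutter: at the post's x, 70 mm to the post's right (station -y), above the black scale strip.
- mark: Green mark clip on the black scale strip right of the rails: a green line 4 mm wide, 30 mm long, with a 16 mm tab at its outer end. Origin in the middle of the line, 12 mm above the bench; axes as the station's. It calls for a pull of 42 to 68 mm; the shutter is at the mark when pointer and mark have the same x in the station's frame.
- plain_cup: Bystander: plain black cup without chevrons or yellow rim, 50 mm diameter, 70 mm tall, origin under its centre, upright.
- bottle: Bystander: small white bottle with a red cap, 50 mm diameter, 92 mm tall, origin under its centre, upright.
- jar: Bystander: amber glass jar with a steel lid, 62 mm diameter, 75 mm tall, origin under its centre, upright, left of the station.

How it is judged (in metres and radians):
On the way, in this order (a step that is already met when the one before it is completed fails the run):
1. the chevron cup stands upright on the pad, let go, with the shutter still shut (horizontal distance between cup and pad below 0.021 m and z of cup in the frame of pad between -0.004 and 0.004 m and angle between cup's own z axis and vertical below 0.1 rad and linear speed of cup below 0.03 m/s and contact force between the fingers and cup below 0.1 N and contact force between cup and station above 0.3 N and x of shutter in the frame of station above -0.11 m), for 0.3 s.
2. the fingers hold the shutter pulled out to the mark (x of pointer in the frame of mark between -0.005 and 0.005 m and contact force between the fingers and shutter above 3 N), for 0.5 s.
At the end, for the whole second after the job is handed in: The cup stands upright (0.1 rad) at rest, wholly on the pad (centres within 21 mm), untouched by the fingers; the fingers hold the shutter (over 3 N) with the pointer within 5 mm of the mark along the slide, and no loose object presses on the shutter (all of step 2 and horizontal distance between cup and pad below 0.021 m and z of cup in the frame of pad between -0.004 and 0.004 m and angle between cup's own z axis and vertical below 0.1 rad and linear speed of cup below 0.03 m/s and contact force between the fingers and cup below 0.1 N and contact force between cup and station above 0.3 N and contact force between each of cup, plain_cup, bottle, jar and shutter below 0.5 N); the arm keeps its last pose, push and grip.
It fails at once if the chevron cup tipped over (beyond 0.6 rad) (angle between cup's own z axis and vertical above 0.6 rad).
It fails at once if the chevron cup dropped (moving faster than 0.6 m/s out of the fingers) (contact force between the fingers and cup below 0.05 N and linear speed of cup above 0.6 m/s).
It fails at once if the plain cup moved by more than 30 mm or tipped (distance of plain_cup from where it was at the start of the episode above 0.03 m or angle between plain_cup's own z axis and vertical above 0.3 rad).
It fails at once if the bottle moved by more than 30 mm or tipped (distance of bottle from where it was at the start of the episode above 0.03 m or angle between bottle's own z axis and vertical above 0.3 rad).
It fails at once if the jar moved by more than 30 mm or tipped (distance of jar from where it was at the start of the episode above 0.03 m or angle between jar's own z axis and vertical above 0.3 rad).
It also fails if it takes over 58 s, if anything falls off the work surface, if the arm or the gripper's body presses on something with over 40 N, if the wrist force passes 120 N, or if a joint passes its speed limit or range.

### The arm

A 7-joint arm with a two-finger parallel gripper is mounted at the origin on the work surface. World frame = base frame: x ahead of the robot, y to its left, z up, the work surface at z = 0. Lengths are in mm, angles in degrees, forces in N, time in s.
With the tool pointing down it reaches from about 425 to 925 mm from the base axis. Payload 6.8 kg.
Tool frame: the origin (TCP) lies between the finger pads, 19 mm behind the fingertips; this is the grasp point; z points along the fingers, y is the direction in which the jaws open and shut (so a half turn about z gives the same grasp; the last joint's range is limited). The gripper opens to 88 mm and grips with 3 to 60 N. Pads are 20 mm wide; open, the fingers measure 115 mm over their backs; the gripper's body (75 mm by 178 mm) begins 61 mm behind the grasp point.
Start: joints at [56.946, 27.33, 1.283, 89.118, -0.659, 63.558, -4.761], TCP at [304.987, -602.188, 241.364] pointing down, gripper open.
Joint ranges: [-169.35, 169.35], [-19.33, 120.38], [-80.79, 83.38], [13.8, 139.57], [-78.32, 258.32], [9.67, 109.79], [-169.56, 169.56]. Speed limits (degrees/s): [136.94, 136.94, 180, 180, 180, 180, 180].

### API

Orientations are given as [roll, pitch, yaw] about the fixed x, y, z axes, in that order (R = Rz(yaw) Ry(pitch) Rx(roll)).
In Python, from plant import arm, snapshot, models gives the robot as it stands.
- The arm moves only by the tool move_arm, never from a script. Its argument "motion" is a list of rows, each a list of 7 numbers: the turn, a rotation vector about the world's x, y, z in degrees, then the shift along the world's x, y, z in mm, then the opening, from -1 (shut) to 1 (fully open), so that 0 is half open. In form: [[ax, ay, az, x, y, z, fingers], ...]. A call has 1 to 20 rows; each row is the pose to reach, as a shift and turn from the pose commanded when the call began; what a row does not reach only later rows make up. A row lasts 1/10 s, in which the tool goes at most 50 mm and 8.59 degrees, less where a joint would pass 70% of its speed; a pose out of reach is approached as far as the arm can. A call with a gripper value outside its range is refused whole. The fingers move at their own pace and stop on an object; "force" is the grip in N (left out, the last holds). Time passes only in rows, so rows that repeat a pose let the fingers close. It gives the time, the measured TCP pose, the force and the opening at its end, in the units of the state.
- arm.get_state(): the state, without advancing time (a new reading comes with each control period).
- snapshot(name): name is "scene" or "top" or "wrist"; returns a dict with "image" (384x512x3 uint8, red, green, blue), "depth" (384x512 float32, mm along the optical axis (not along the pixel's ray), 0 where there is no reading), "fx", "fy", "cx", "cy" (pixels), "T" (4x4, takes a point from camera to world coordinates). Camera axes: x right, y down, z forward; pixel columns grow to the right and rows downward; lengths in mm; the calibration is good to about 2 mm. A picture is of the moment at which its call begins.
- arm.finish_job(): hands the job in, once; it reports no verdict.
Trained networks look in the newest picture that a camera, given by its name, has taken for a name from the list of things; names that differ only in an ending like _2 or _b are one class to them, and where a whole thing is asked for, a point or a joint stands for the part that bears it (a point fixed in the world has none). Each returns a list of dicts, best first, with "p" (0 to 1); they miss things now and then, are a little off and sometimes report something else, mostly with a low value. They report only what shows in the picture. A call takes as long as a camera call.
- models.recognise(camera, thing): "position" ([row, column] as shares, 0 to 1, of the picture: columns of its width, rows of its height, amid what is visible of it).
The state is a dict: "time_s": time; "joint_positions": joint angles; "qvel": joint speeds; "joint_torque": joint torques, N m; "ee_pos": TCP position; "tcp_rot": TCP orientation; "contact_force": force on the tool from outside, world axes, zero at the start; "ft_torque": the same for the moment, N m; "grip_width": finger opening in mm.
Only numpy, scipy, OpenCV 4.12 (cv2) and the standard library are available. Lean on these libraries where they do the work, as an engineer would, in place of code of your own. Each camera call takes 0.05 s, during which the arm holds its last target. There are 200 camera calls.

## Working session

There is one attempt and no reset: what is moved stays moved. The work goes in short steps, Python scripts to look and compute and a tool call to move; the robot and the scene stay as the last step left them, time stands still between calls to the robot, and variables do not carry over. Pictures are saved under pics/ and viewed, about 8 in all and at most 12, crops included, and the job is handed in when it is done.

Besides the shell and the picture viewer there is one more tool, called after "Call:" by a JSON object that holds its "fn" and its "kwargs". move_arm: Moves the arm, as the interface text tells. Its arguments: {"type":"object","properties":{"motion":{"type":"array","items":{"type":"array","items":{"type":"number"}}},"force":{"type":"number"}},"required":["motion"]}

```bash
mkdir -p pics
cat > h.py <<'E'
import numpy as np, cv2
from plant import arm, snapshot, models
def world(s,r,c,z=None):
    r=np.asarray(r,float);c=np.asarray(c,float)
    d=np.stack([(c-s['cx'])/s['fx'],(r-s['cy'])/s['fy'],np.ones_like(c)],-1)
    T=s['T']
    if z is None: dep=s['depth'][np.round(r).astype(int),np.round(c).astype(int)]
    else: dep=(z-T[2,3])/(d@T[:3,:3].T)[...,2]
    return (d*np.asarray(dep)[...,None])@T[:3,:3].T+T[:3,3]
E
python3 - <<'E'
from h import *
ims=[]
for n in ["scene","top"]:
    s=snapshot(n); im=cv2.cvtColor(s['image'],cv2.COLOR_RGB2BGR); np.save(n,s,allow_pickle=True)
    print(n,np.round(s['T'],2).tolist(),s['fx'])
    for t in ["cup","pad","shutter","grip","pointer","mark","plain_cup","bottle","jar","station"]:
        for d in models.recognise(n,t)[:2]:
            r,c=d['position'][0]*384,d['position'][1]*512
            w=world(s,min(r,383),min(c,511))
            print(t,round(d['p'],2),round(r),round(c),np.round(w))
    cv2.imwrite(f"pics/{n}0.png",cv2.resize(im,(800,600)))
print(arm.get_state())
E
```

```text
scene [[0.74, 0.57, -0.37, 1026.24], [0.68, -0.61, 0.41, -483.96], [0.01, -0.56, -0.83, 1107.64], [0.0, 0.0, 0.0, 1.0]] 472.98459111334756
cup 0.8 223 179 [ 433. -163.    8.]
pad 0.95 185 287 [606.  71. 107.]
pad 0.7 226 176 [ 470. -193.   71.]
shutter 0.61 171 258 [504.  72.  72.]
grip 0.49 176 258 [501.  74.  46.]
pointer 0.73 177 257 [502.  72.  43.]
mark 0.41 176 233 [438.  40.  18.]
plain_cup 0.59 267 206 [ 580. -202.    8.]
bottle 0.61 296 135 [ 540. -380.   73.]
jar 0.58 129 354 [601. 377.  67.]
station 0.84 188 286 [608.  66. 101.]
top [[0.0, -0.98, 0.22, 373.13], [-1.0, -0.0, -0.0, 24.56], [0.0, -0.22, -0.98, 926.05], [0.0, 0.0, 0.0, 1.0]] 348.9401292226944
cup 0.98 242 332 [ 453. -185.    3.]
pad 0.8 203 215 [555. 124.  10.]
shutter 0.82 221 228 [494.  82.  95.]
grip 0.7 218 230 [503.  79.  94.]
pointer 0.81 218 233 [512.  75.  25.]
mark 0.16 204 213 [554. 130.   9.]
plain_cup 0.79 192 344 [ 588. -224.    5.]
bottle 0.56 211 406 [ 525. -358.   69.]
jar 0.94 187 107 [583. 389.  74.]
station 0.67 202 214 [558. 126.   8.]
{'time_s': 1.1, 'joint_positions': array([56.94655443, 27.32811136,  1.28447237, 89.11552925, -0.6586365 ,
       63.55814566, -4.76126248]), 'qvel': array([-0.0397206 ,  0.03581627, -0.06798134, -0.01097102, -0.02299647,
        0.0205974 , -0.05134519]), 'joint_torque': array([ 7.76843026e-04, -5.82744634e+01,  1.53381318e+00, -2.72938836e+01,
       -5.42825740e-02,  9.95499169e-03,  3.18266893e-05]), 'ee_pos': array([ 304.98548658, -602.21510618,  241.40457924]), 'tcp_rot': array([ 1.79994434e+02, -5.80762739e-04,  2.68577911e+01]), 'contact_force': array([ 0.30544148, -0.42959776, -0.13366177]), 'ft_torque': array([ 0.0308238 , -0.05886346, -0.00386301]), 'grip_width': 88.08785239280483}
```

View pics/scene0.png

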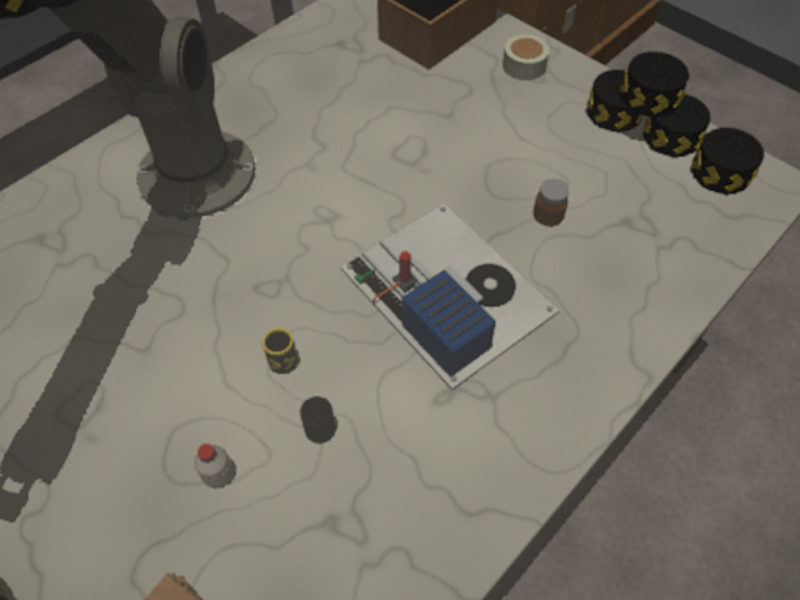

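View pics/top0.png

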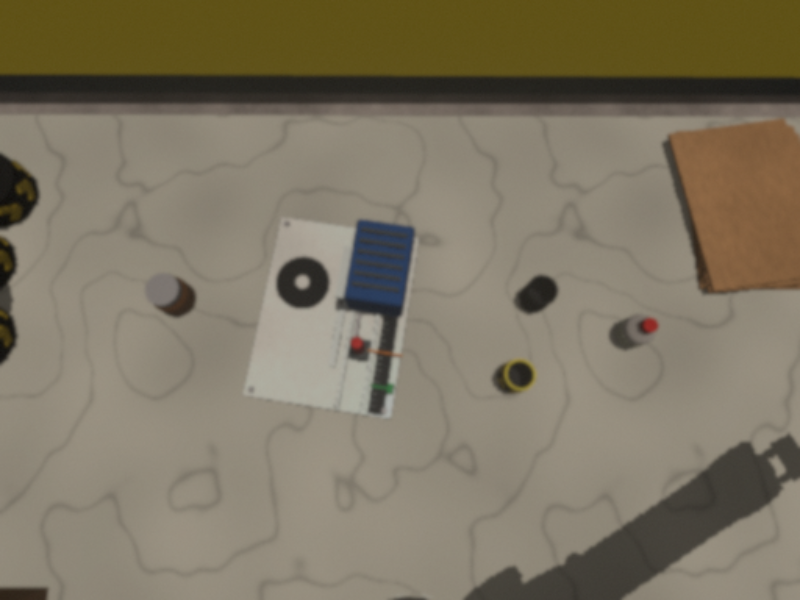

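The scene picture shows the chevron cup at about (280,350) and the plain cup at (318,420). The post is at (405,265), the pad dot at (490,285) and the green mark at (362,276). The top picture agrees: cup rim (518,376), pad dot (302,282), post (357,343), mark (383,388). Next I fit the station pose and the cup.

Run:
```python
from h import *
for n in ["top","scene"]:
    s=np.load(n+'.npy',allow_pickle=True).item()
    im=s['image']; hsv=cv2.cvtColor(im,cv2.COLOR_RGB2HSV).astype(int); H,S,V=hsv[...,0],hsv[...,1],hsv[...,2]
    R,C=np.mgrid[:384,:512]; W=world(s,R,C)
    reg=(abs(W[...,0]-560)<230)&(abs(W[...,1]-90)<210)&(s['depth']>0)
    m=reg&(W[...,2]>5)&(W[...,2]<120)
    m=cv2.morphologyEx(m.astype(np.uint8),cv2.MORPH_OPEN,np.ones((3,3)))>0
    P=world(s,R[m],C[m],10); k=W[m][:,2]<18
    print(n,'rect',cv2.minAreaRect(W[m][:,:2].astype(np.float32)), cv2.minAreaRect(P[k][:,:2].astype(np.float32)), k.sum())
    print(' benchz',np.median(W[330:370,240:300,2]) , 'plate z',np.median(W[m][k][:,2]))
    def blob(mask,z,nm):
        nn,l,st,ce=cv2.connectedComponentsWithStats(mask.astype(np.uint8))
        for i in np.argsort(-st[1:,4])[:2]+1 if nn>1 else []:
            p=world(s,R[l==i],C[l==i],z); print(' ',nm,st[i,4],ce[i].round(1),p.mean(0).round(1),'rect',cv2.minAreaRect(p[:,:2].astype(np.float32)))
    blob(reg&(H>45)&(H<85)&(S>90),12,'green')
    red=reg&((H<6)|(H>174))&(S>120); blob(red,95,'red')
    blob(red&(abs(W[...,2]-95)<5),95,'redtop')
    blob(reg&(H>=7)&(H<20)&(S>110),25,'orange')
    y=(H>20)&(H<35)&(S>120)&(V>80)&(abs(W[...,0]-460)<80)&(abs(W[...,1]+185)<80)&(W[...,2]>64)
    blob(y,70,'rim'); 
    r,c=np.nonzero(y)
    if len(r)>6:
        p=world(s,r,c,70)[:,:2].astype(np.float32); print('  rimcirc',cv2.minEnclosingCircle(p),cv2.fitEllipse(p))
    pr,pc=(180,194) if n=='top' else (182,313)
    d=(abs(R-pr)<8)&(abs(C-pc)<8)&(V>np.percentile(V[pr-8:pr+8,pc-8:pc+8],85)); 
    blob((abs(R-pr)<6)&(abs(C-pc)<6)&(V>110),18,'dot')
    blob((abs(R-pr)<30)&(abs(C-pc)<30)&(V<75)&(S<110),18,'padblk')
```

```text
top rect ((561.9227294921875, 128.71469116210938), (250.4883270263672, 319.94354248046875), 81.0582046508789) ((561.5164794921875, 128.2958526611328), (249.5585479736328, 319.30841064453125), 81.05304718017578) 7493
 benchz 0.6742470149818587 plate z 10.7939080270678
  green 14 [248.2 248.2] [436.   34.9  12. ] rect ((435.23712158203125, 35.42654037475586), (7.706875324249268, 10.379064559936523), 0.033335015177726746)
  green 4 [242.5 247. ] [439.1  49.7  12. ] rect ((439.0822448730469, 49.71623229980469), (1.5269846699084155e-05, 7.788510799407959), 0.03333812206983566)
  red 50 [228.1 219.8] [497.7  82.5  95. ] rect ((497.3697509765625, 82.70869445800781), (17.233003616333008, 16.930908203125), 45.335205078125)
  redtop 46 [228.2 219.6] [498.4  82.4  95. ] rect ((497.97601318359375, 82.12355041503906), (17.215713500976562, 15.242731094360352), 45.31784439086914)
  orange 26 [245.8 225.4] [493.6  41.1  25. ] rect ((493.44598388671875, 41.97276306152344), (7.8209757804870605, 23.360881805419922), 0.04249952733516693)
  rim 82 [330.3 238.1] [ 456.7 -166.6   70. ] rect ((454.770294189
[... 1923 characters left out ...]
.97669982910156), (45.58424377441406, 48.184539794921875), 47.83749008178711)
  rimcirc ((453.860107421875, -174.49859619140625), 24.613842010498047) ((453.23504638671875, -174.5782470703125), (44.576385498046875, 45.52975845336914), 13.531264305114746)
  dot 47 [313.3 180.9] [614.  182.9  18. ] rect ((614.55224609375, 183.1636962890625), (19.756746292114258, 21.256057739257812), 39.51091003417969)
  padblk 536 [315.  181.7] [618.9 184.3  18. ] rect ((618.8756713867188, 184.5617218017578), (79.30867004394531, 91.4098892211914), 61.38777160644531)
  padblk 59 [295.  203.8] [626.   89.6  18. ] rect ((625.783935546875, 88.46647644042969), (74.54074096679688, 7.5147705078125), 80.34984588623047)
```

Call:
{"fn": "move_arm", "kwargs": {"motion": [[0,0,8,15,43,0,1],[0,0,16,30,86,0,1],[0,0,24,45,129,0,1],[0,0,32,60,172,0,1],[0,0,40,75,215,0,1],[0,0,48,90,258,0,1],[0,0,54,105,301,0,1],[0,0,54,120,344,-10,1],[0,0,54,134,387,-20,1],[0,0,54,148,429,-31,1],[0,0,54,148,429,-41,1],[0,0,54,148,429,-41,1],[0,0,54,148,429,-41,1]]}}

```text
time_s: 2.4
ee_pos: [452.6, -174.4, 200.4]
tcp_rot: [-180.0, 0.0, 80.8]
contact_force: [-0.5, 0.1, -0.2]
grip_width: 87.9
```

Run:
```python
from h import *
s=snapshot("wrist"); np.save("w1",s,allow_pickle=True)
cv2.imwrite("pics/w1.png",cv2.cvtColor(s['image'],cv2.COLOR_RGB2BGR))
hsv=cv2.cvtColor(s['image'],cv2.COLOR_RGB2HSV).astype(int);H,S,V=hsv[...,0],hsv[...,1],hsv[...,2]
R,C=np.mgrid[:384,:512];W=world(s,R,C)
y=(H>18)&(H<38)&(S>100)&(V>60)&(abs(W[...,2]-70)<8)
r,c=np.nonzero(y);p=world(s,r,c,70)[:,:2].astype(np.float32);print(len(r),cv2.minEnclosingCircle(p) if len(r) else 0)
A=np.c_[p,np.ones(len(p))]
print(s['T'].round(2).tolist(),arm.get_state()['joint_positions'])
```

```text
584 ((454.6601867675781, -172.44921875), 24.93752670288086)
[[0.99, -0.15, -0.05, 464.98], [-0.16, -0.95, -0.28, -96.48], [0.0, 0.29, -0.96, 342.67], [0.0, 0.0, 0.0, 1.0]] [ 32.50423045  13.67775575 -21.51032015 115.75819259   6.38673772
  51.64370944  -1.70585667]
```

View pics/w1.png

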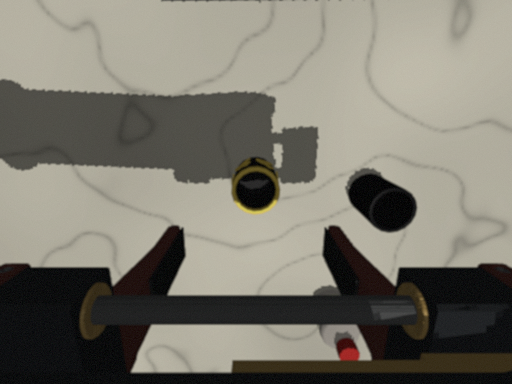

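The wrist view shows the chevron cup's rim at (255,188), midway between the fingers, with the plain cup clear of them at (385,205). I'll descend and grip.

Call:
{"fn": "move_arm", "kwargs": {"motion": [[0,0,0,1,1,-25,1],[0,0,0,1,1,-55,1],[0,0,0,1,1,-85,1],[0,0,0,1,1,-110,1],[0,0,0,1,1,-130,1],[0,0,0,1,1,-145,1],[0,0,0,1,1,-152,1],[0,0,0,1,1,-152,1],[0,0,0,1,1,-152,-1],[0,0,0,1,1,-152,-1],[0,0,0,1,1,-152,-1],[0,0,0,1,1,-152,-1],[0,0,0,1,1,-152,-1],[0,0,0,1,1,-152,-1],[0,0,0,1,1,-152,-1]], "force": 20}}

```text
time_s: 3.95
ee_pos: [454.2, -172.2, 48.6]
tcp_rot: [180.0, 0.0, 80.9]
contact_force: [-0.3, 0.4, 3.7]
grip_width: 50.5
```

Call:
{"fn": "move_arm", "kwargs": {"motion": [[0,0,0,0,0,10,-1],[0,0,0,0,0,30,-1],[0,0,0,0,0,55,-1],[0,0,0,0,0,80,-1],[0,0,0,0,0,105,-1],[0,0,0,5,11,122,-1],[0,0,0,15,33,130,-1],[0,0,0,28,62,130,-1],[0,0,0,43,95,130,-1],[0,0,0,58,128,130,-1],[0,0,0,73,161,130,-1],[0,0,0,88,194,130,-1],[0,0,0,103,227,130,-1],[0,0,0,118,260,130,-1],[0,0,0,132,291,130,-1],[0,0,0,145,320,130,-1],[0,0,0,154,340,130,-1],[0,0,0,159,351,130,-1],[0,0,0,161,355,130,-1],[0,0,0,161,355,130,-1]]}}

```text
time_s: 5.95
ee_pos: [614.8, 182.3, 178.3]
tcp_rot: [-180.0, 0.0, 80.8]
contact_force: [0.7, 0.2, -0.2]
grip_width: 50.7
```

Run:
```python
from h import *
s=snapshot("wrist"); np.save("w2",s,allow_pickle=True)
cv2.imwrite("pics/w2.png",cv2.cvtColor(s['image'],cv2.COLOR_RGB2BGR))
print(arm.get_state()['ee_pos'],arm.get_state()['grip_width'])
```

```text
[614.72346298 181.4780806  178.21433246] 50.45504583958812
```

View pics/w2.png

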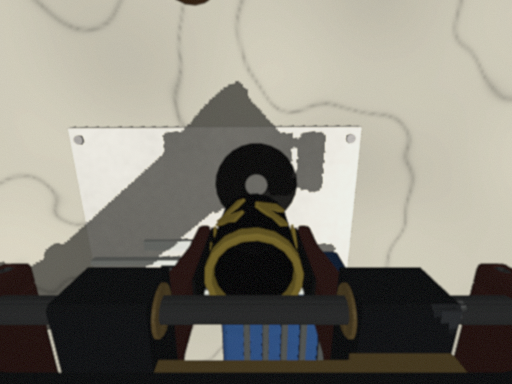

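The cup hangs upright in the fingers and the pad dot shows at (256,184). I'll check the dot's position before lowering.

Run:
```python
from h import *
s=np.load("w2.npy",allow_pickle=True).item()
print(world(s,[184,139,139],[256,79,350],[18,10,10]))
```

```text
[[617.32471662 183.16100859  18.        ]
 [434.72129582 261.78157832  10.        ]
 [726.06783688 214.72784056  10.        ]]
```

Call:
{"fn": "move_arm", "kwargs": {"motion": [[0,0,0,1,0,-15,-1],[0,0,0,1,0,-35,-1],[0,0,0,1,0,-55,-1],[0,0,0,1,0,-75,-1],[0,0,0,1,0,-90,-1],[0,0,0,1,0,-100,-1],[0,0,0,1,0,-106,-1],[0,0,0,1,0,-109,-1],[0,0,0,1,0,-111,-1],[0,0,0,1,0,-112,-1],[0,0,0,1,0,-112,-1],[0,0,0,1,0,-112,-1]]}}

```text
time_s: 7.2
ee_pos: [616.3, 182.9, 66.8]
tcp_rot: [180.0, -0.0, 80.9]
contact_force: [0.5, 0.8, -1.2]
grip_width: 50.3
```

Call:
{"fn": "move_arm", "kwargs": {"motion": [[0,0,0,0,0,-0.5,-1],[0,0,0,0,0,-1,-1],[0,0,0,0,0,-1,-1],[0,0,0,0,0,-1,-1]]}}

```text
time_s: 7.6
ee_pos: [616.3, 182.9, 66.7]
tcp_rot: [179.9, -0.0, 80.8]
contact_force: [-2.0, -0.8, 7.6]
grip_width: 50.5
```

Contact: the upward force is now 7.6 N. I'll release slowly and retreat straight up.

Call:
{"fn": "move_arm", "kwargs": {"motion": [[0,0,0,0,0,0,0.3],[0,0,0,0,0,0,0.3],[0,0,0,0,0,0,1],[0,0,0,0,0,0,1],[0,0,0,0,0,0,1],[0,0,0,0,0,0,1],[0,0,0,0,0,10,1],[0,0,0,0,0,30,1],[0,0,0,0,0,55,1],[0,0,0,0,0,80,1],[0,0,0,0,0,105,1],[0,0,0,0,0,105,1]]}}

```text
time_s: 8.8
ee_pos: [618.2, 183.9, 175.0]
tcp_rot: [179.6, -0.2, 80.9]
contact_force: [-0.6, -0.3, 0.4]
grip_width: 87.7
```

Run:
```python
from h import *
s=snapshot("wrist"); np.save("w3",s,allow_pickle=True)
cv2.imwrite("pics/w3.png",cv2.cvtColor(s['image'],cv2.COLOR_RGB2BGR))
hsv=cv2.cvtColor(s['image'],cv2.COLOR_RGB2HSV).astype(int);H,S,V=hsv[...,0],hsv[...,1],hsv[...,2]
R,C=np.mgrid[:384,:512];W=world(s,R,C)
y=(H>18)&(H<38)&(S>100)&(V>60)&(abs(W[...,2]-88)<6)
p=world(s,*np.nonzero(y),88)[:,:2].astype(np.float32);print(len(p),cv2.minEnclosingCircle(p),np.median(W[y][:,2]),arm.get_state()['ee_pos'])
```

```text
778 ((615.648193359375, 183.41346740722656), 24.92340850830078) 86.56494135077699 [617.11716388 183.35060081 172.72713555]
```

View pics/w3.png

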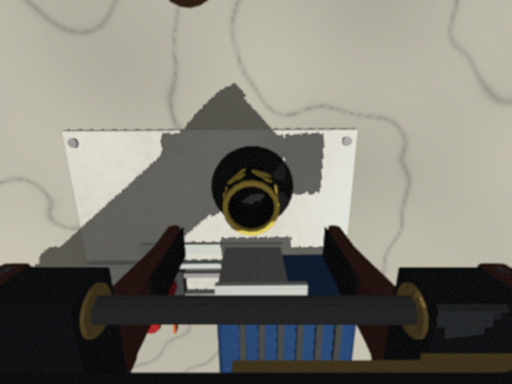

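The cup stands upright on the pad (rim at (250,207), centre within about 1 mm of the pad's). Next I look closely at the post, pointer and mark.

Call:
{"fn": "move_arm", "kwargs": {"motion": [[0,0,0,-5,-5,15,1],[0,0,0,-20,-22,28,1],[0,0,0,-40,-44,28,1],[0,0,0,-60,-66,28,1],[0,0,0,-80,-88,28,1],[0,0,0,-100,-110,28,1],[0,0,0,-120,-132,28,1],[0,0,0,-136,-150,28,1],[0,0,0,-144,-160,28,1],[0,0,0,-146,-163,28,1],[0,0,0,-146,-163,28,1],[0,0,0,-146,-163,28,1]]}}

```text
time_s: 10.05
ee_pos: [470.7, 20.7, 198.5]
tcp_rot: [180.0, -0.0, 80.9]
contact_force: [0.7, -0.1, -0.7]
grip_width: 87.7
```

```bash
cat > m.py <<'E'
from h import *
import sys
psi=np.deg2rad(-9.0);ux=np.array([np.cos(psi),np.sin(psi)]);uy=np.array([-ux[1],ux[0]]);O=np.array([602.3,101.7])
def st(p): d=p[...,:2]-O; return np.stack([d@ux,d@uy],-1)
def meas(cam,tag):
    s=snapshot(cam); np.save(tag,s,allow_pickle=True)
    cv2.imwrite(f"pics/{tag}.png",cv2.cvtColor(s['image'],cv2.COLOR_RGB2BGR))
    hsv=cv2.cvtColor(s['image'],cv2.COLOR_RGB2HSV).astype(int);H,S,V=hsv[...,0],hsv[...,1],hsv[...,2]
    R,C=np.mgrid[:384,:512];W=world(s,R,C);Q=st(W);ok=(abs(Q[...,0]+100)<110)&(abs(Q[...,1]+60)<70)&(s['depth']>0)&(W[...,2]<110)
    for nm,m,z in [('green',ok&(H>45)&(H<85)&(S>90),12),('orange',ok&(H>=7)&(H<20)&(S>130)&(W[...,2]<60),None),('red',ok&((H<6)|(H>174))&(S>120)&(abs(W[...,2]-95)<5),95)]:
        if m.sum()<5: print(nm,m.sum());continue
        zz=np.median(W[m][:,2]); P=world(s,R[m],C[m],zz if z is None else z); q=st(P)
        print(nm,m.sum(),'z',zz.round(1),'world',P.mean(0).round(1),'stn mean',q.mean(0).round(1),'x',np.percentile(q[:,0],[2,50,98]).round(1),'y',np.percentile(q[:,1],[2,50,98]).round(1),'px',C[m].mean().round(),R[m].mean().round())
        for a in range(-125,-50,6):
            k=(q[:,1]>=a)&(q[:,1]<a+6)
            if k.sum()>3 and nm!='red': print('   y',a,k.sum(),q[k,0].mean().round(1),q[k,0].min().round(1),q[k,0].max().round(1))
    print(arm.get_state()['ee_pos'].round(1),st(arm.get_state()['ee_pos']).round(1))
if __name__=="__main__": meas(sys.argv[1],sys.argv[2])
E
python3 m.py wrist w4
```

```text
green 321 z 15.5 world [440.9  40.5  12. ] stn mean [-149.8  -85.7] x [-192.4 -153.5  -56.9] y [-101.9  -86.1  -67.1] px 226.0 168.0
   y -107 11 -154.3 -160.3 -148.2
   y -101 65 -154.1 -161.4 -146.9
   y -95 59 -153.5 -161.2 -146.7
   y -89 58 -145.1 -195.2 -44.5
   y -83 48 -151.0 -193.6 -50.8
   y -77 43 -144.0 -194.6 -49.8
   y -71 35 -147.2 -195.2 -49.0
orange 147 z 24.7 world [494.1  41.2  24.7] stn mean [-97.4 -76.6] x [-100.   -97.7  -95.3] y [-101.4  -76.8  -51.1] px 271.0 162.0
   y -107 4 -98.1 -98.4 -97.2
   y -101 9 -97.8 -98.5 -97.3
   y -95 10 -98.0 -98.6 -97.4
   y -89 20 -97.8 -99.8 -95.2
   y -83 26 -96.9 -99.9 -80.4
   y -77 31 -96.6 -100.0 -63.7
   y -71 24 -97.9 -100.1 -95.5
   y -65 10 -97.5 -99.0 -95.6
   y -59 7 -97.8 -98.0 -96.8
   y -53 6 -98.0 -99.2 -96.9
red 398 z 93.6 world [499.7  82.5  95. ] stn mean [-98.3 -35. ] x [-106.8  -98.3  -89.8] y [-43.7 -35.3 -26.3] px 276.0 128.0
[470.7  20.9 198.4] [-117.3 -100.4]
```

View pics/w4.png

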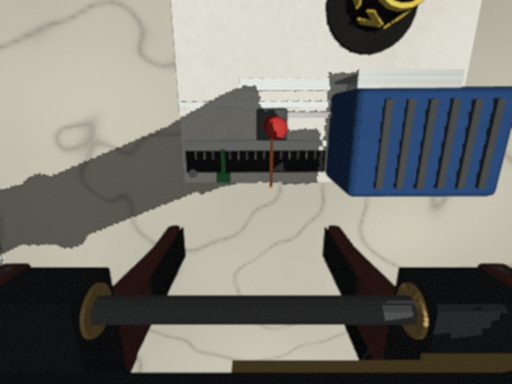

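The post is at (276,128), the pointer at (271,165) and the mark at (223,165), which makes the pull about 56 mm. I'll approach the post with the jaws along the slide, partly closed.

Call:
{"fn": "move_arm", "kwargs": {"motion": [[0,0,0,7,15,0,0.2],[0,0,0,16,35,0,0.2],[0,0,0,24,53,0,0.2],[0,0,0,28,62,0,0.2],[0,0,0,28,62,-10,0.2],[0,0,0,28,62,-30,0.2],[0,0,0,28,62,-55,0.2],[0,0,0,28,62,-80,0.2],[0,0,0,28,62,-105,0.2],[0,0,0,28,62,-120,0.2],[0,0,0,28,62,-127,0.2],[0,0,0,28,62,-127,0.2],[0,0,0,28,62,-127,0.2]], "force": 50}}

```text
time_s: 11.4
ee_pos: [498.2, 81.6, 71.7]
tcp_rot: [180.0, -0.0, 80.8]
contact_force: [0.6, -0.2, -0.7]
grip_width: 52.6
```

Call:
{"fn": "move_arm", "kwargs": {"motion": [[0,0,0,0,0,0,-1],[0,0,0,0,0,0,-1],[0,0,0,0,0,0,-1],[0,0,0,0,0,0,-1],[0,0,0,0,0,0,-1],[0,0,0,0,0,0,-1]], "force": 50}}

```text
time_s: 12.0
ee_pos: [499.1, 81.7, 71.7]
tcp_rot: [179.9, -0.0, 80.8]
contact_force: [4.9, -0.6, -0.5]
grip_width: 19.3
```

Call:
{"fn": "move_arm", "kwargs": {"motion": [[0,0,0,-3,0.5,0,-1],[0,0,0,-8,1.3,0,-1],[0,0,0,-15,2.4,0,-1],[0,0,0,-22,3.5,0,-1],[0,0,0,-29,4.6,0,-1],[0,0,0,-36,5.7,0,-1],[0,0,0,-43,6.8,0,-1],[0,0,0,-49,7.8,0,-1],[0,0,0,-53,8.4,0,-1],[0,0,0,-55.5,8.8,0,-1],[0,0,0,-55.5,8.8,0,-1],[0,0,0,-55.5,8.8,0,-1]]}}

```text
time_s: 13.2
ee_pos: [444.6, 90.2, 71.7]
tcp_rot: [179.8, -0.1, 80.8]
contact_force: [8.6, -1.4, -5.6]
grip_width: 19.7
```

```bash
for c in wrist scene top; do echo == $c; python3 m.py $c p_$c; done
python3 - <<'E'
import cv2,numpy as np
w=cv2.imread('pics/p_wrist.png');s=cv2.imread('pics/p_scene.png')[120:250,170:350];t=cv2.imread('pics/p_top.png')[170:300,150:330]
f=lambda a:cv2.resize(a,(400,289),interpolation=cv2.INTER_CUBIC)
cv2.imwrite('pics/p_all.png',np.vstack([cv2.resize(w,(400,300)),])if 0 else np.hstack([cv2.resize(w,(400,578)),np.vstack([f(s),f(t)])]))
E
```

```text
== wrist
green 39 z 19.8 world [435.1  26.7  12. ] stn mean [-153.4 -100.3] x [-171.7 -150.6 -137.4] y [-104.1 -103.1  -73.1] px 255.0 290.0
   y -107 33 -153.1 -160.7 -146.4
orange 16 z 55.8 world [439.7  83.6  55.8] stn mean [-157.7  -43.3] x [-170.6 -155.4 -138.6] y [-72.3 -27.  -24.6] px 248.0 253.0
   y -77 6 -154.4 -155.4 -153.4
red 1315 z 93.7 world [445.1  95.1  95. ] stn mean [-154.2  -31.1] x [-172.6 -154.2 -136.2] y [-40.9 -30.8 -22.9] px 254.0 271.0
[444.6  90.2  71.7] [-153.9  -36. ]
== scene
green 9 z 21.4 world [432.7  37.7  12. ] stn mean [-157.5  -89.7] x [-159.5 -157.5 -155.2] y [-98.6 -92.4 -73.5] px 231.0 177.0
orange 22 z 26.0 world [435.7  46.3  26. ] stn mean [-155.8  -80.8] x [-158.5 -155.6 -153.7] y [-101.4  -82.9  -57.7] px 234.0 173.0
   y -95 4 -156.7 -158.8 -154.2
red 0
[444.7  90.2  71.7] [-153.9  -36. ]
== top
green 0
orange 0
red 0
[444.7  90.2  71.7] [-153.9  -36. ]
```

View pics/p_all.png

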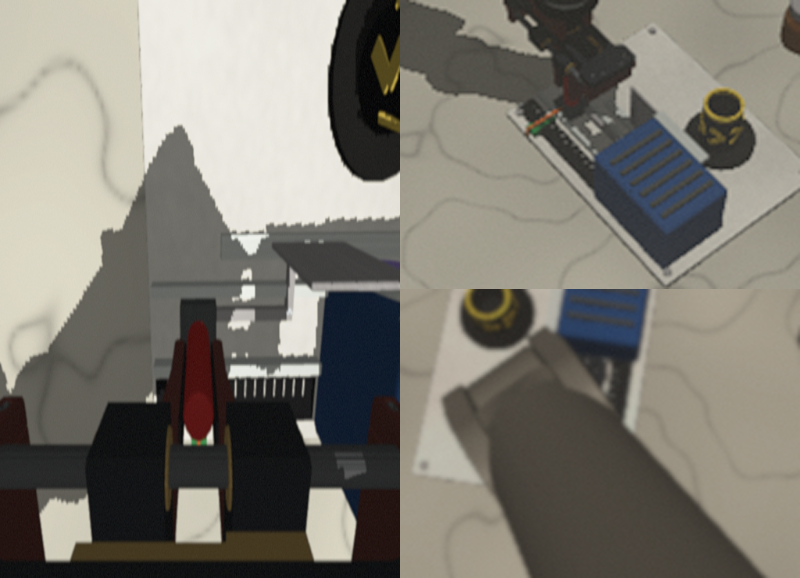

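In the scene view the orange pointer lies across the green mark (crop (545,122)) and the cup stands on the pad. The estimates say I am about 0–1.5 mm short. I'll nudge 0.7 mm and hold.

Call:
{"fn": "move_arm", "kwargs": {"motion": [[0,0,0,-0.7,0.1,0,-1],[0,0,0,-0.7,0.1,0,-1],[0,0,0,-0.7,0.1,0,-1],[0,0,0,-0.7,0.1,0,-1],[0,0,0,-0.7,0.1,0,-1],[0,0,0,-0.7,0.1,0,-1],[0,0,0,-0.7,0.1,0,-1],[0,0,0,-0.7,0.1,0,-1],[0,0,0,-0.7,0.1,0,-1],[0,0,0,-0.7,0.1,0,-1]]}}

```text
time_s: 14.35
ee_pos: [444.0, 90.3, 71.7]
tcp_rot: [179.8, -0.1, 80.8]
contact_force: [9.6, -3.0, -6.6]
grip_width: 19.4
```

```bash
python3 m.py scene q
python3 - <<'E'
from h import *
s=np.load("q.npy",allow_pickle=True).item();hsv=cv2.cvtColor(s['image'],cv2.COLOR_RGB2HSV).astype(int);H,S,V=hsv[...,0],hsv[...,1],hsv[...,2]
R,C=np.mgrid[:384,:512];W=world(s,R,C)
y=(H>20)&(H<35)&(S>120)&(V>80)&(abs(W[...,0]-616)<50)&(abs(W[...,1]-183)<50)&(W[...,2]>82)
p=world(s,*np.nonzero(y),88)[:,:2].astype(np.float32);print('cup rim',len(p),cv2.minEnclosingCircle(p) if len(p) else 0)
st=arm.get_state();print(st['time_s'],st['contact_force'],st['grip_width'],st['qvel'].round(2))
cv2.imwrite('pics/q2.png',cv2.resize(cv2.imread('pics/q.png')[155:200,205:265],(800,600),interpolation=cv2.INTER_CUBIC))
E
```

```text
green 14 z 19.8 world [432.9  38.9  12. ] stn mean [-157.5  -88.5] x [-160.4 -157.7 -153.7] y [-98.4 -91.3 -73.9] px 232.0 177.0
   y -95 5 -157.3 -160.7 -153.3
orange 24 z 24.8 world [434.   44.7  24.8] stn mean [-157.3  -82.6] x [-160.1 -157.3 -155.1] y [-105.2  -83.6  -57.3] px 233.0 173.0
   y -83 4 -157.8 -160.0 -155.4
red 0
[444.1  90.3  71.7] [-154.5  -36. ]
cup rim 75 ((614.3616943359375, 179.5687713623047), 24.881813049316406)
14.4 [ 7.61927436 -3.20745193 -5.71150743] 19.276551760326537 [ 0.08  0.07 -0.13 -0.03  0.08  0.05 -0.09]
```

View pics/q2.png

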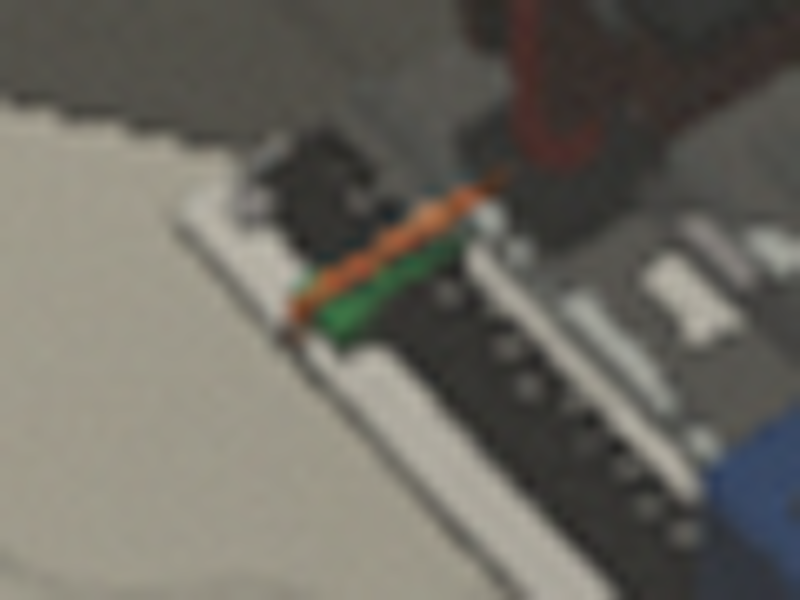

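The pointer lies over the mark at about (390,255); the sideways offset is parallax from its height. Both come out at x ≈ -157.4 in this view, and the cup is standing. I'm handing in.

```bash
python3 -c "
from plant import arm
print(arm.finish_job())"
```

```text
the job is handed in; nothing more can be done
None
```

The chevron cup is standing on the pad, let go, and the gripper is holding the shutter at the mark. I handed the job in at about 14.4 s; it reported no verdict.

- **Cup:** I lowered it onto the pad until it touched, then let go. The wrist camera put it about 1 mm from the pad centre. The last scene picture gave about 4 mm, which I put down to camera calibration; both are well inside the 21 mm limit.
- **Shutter:** I pulled it about 56 mm with a 50 N grip on the post. The last scene measurement put pointer and mark within 0.5 mm. The wrist and earlier views differ by 1–1.5 mm, still inside the 5 mm limit. The wrist force read roughly 8–10 N, as expected from the spring.
- **Bystanders:** No path went near the plain cup, the bottle or the jar, but I did not re-measure their positions at the end.

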